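# Clear the light panel and hold a tube over it for a crack check

### The job

Wipe the broken blue chips off the light panel, over its edge, with the yellow-handled scraper block (never push the chips with the gripper itself), and set the scraper down on the bench clear of the panel. Then draw the red-capped tube up out of its rack, carry it over the middle of the panel, tip it to about 45 degrees with the cap end still higher, and finish while holding it there, still, its middle about 15 cm above the panel. Leave the other tubes, the jar and the slide box where they are.

Things in the scene. Friction and masses are not known exactly. Their poses are not given: they have to be found in the camera images.
- panel: Light panel fixed to the bench: flat slab with a grey border and a white top, 170 mm (its x) by 200 mm (its y) by 22 mm high, no rim. Origin: centre of its underside, on the bench; z up.
- panel_top (a point): Centre of the light panel's top face, 22 mm above the bench.
- scraper: Loose scraper block, standing on the bench beside the panel, the rack being on the other side of the panel. Black rubber foot 30 mm (its x) by 130 mm (its y, the wiping edge) by 18 mm high; on it a yellow grip 22 mm thick (x) by 80 mm long (y), from 18 to 64 mm above the underside. 160 g. Origin: centre of its underside; z up. It wipes along its x, either way.
- chip1: Loose chip of broken blue ceramic, about 22 mm by 18 mm by 9 mm high, 10 g, lying on the light panel. Origin: centre of its underside.
- chip2: Loose chip of broken blue ceramic, about 22 mm by 18 mm by 9 mm high, 10 g, lying on the light panel. Origin: centre of its underside.
- chip3: Loose chip of broken blue ceramic, about 22 mm by 18 mm by 9 mm high, 10 g, lying on the light panel. Origin: centre of its underside.
- rack: White tube rack fixed to the bench, 180 mm (its x) by 70 mm (its y) by 70 mm high, with a row of three holes along its x at -55, 0 and +55 mm; holes 31 mm wide, 55 mm deep (floor 15 mm above the bench). Which tube is in which hole varies. Origin: centre of its underside; z up.
- tube_red: Clear plastic tube, 27 mm diameter, 115 mm long overall, 30 g, with a red cap (32 mm diameter, the top 25 mm: 90 to 115 mm above the origin). Upright in one of the rack's three holes at the start, standing on the hole's floor, so its cap spans 105 to 130 mm above the bench. Origin: centre of its bottom end; z along the tube towards the cap. This is the tube to hold up.
- tube_red_mid (a point): Middle of the red-capped tube, on its axis, 57.5 mm from its bottom end.
- tube_blue: Clear plastic tube, 27 mm diameter, 115 mm long overall, 30 g, with a blue cap (32 mm diameter, the top 25 mm: 90 to 115 mm above the origin). Upright in one of the rack's three holes at the start, standing on the hole's floor, so its cap spans 105 to 130 mm above the bench. Origin: centre of its bottom end; z along the tube towards the cap. Leave it in the rack.
- tube_green: Clear plastic tube, 27 mm diameter, 115 mm long overall, 30 g, with a green cap (32 mm diameter, the top 25 mm: 90 to 115 mm above the origin). Upright in one of the rack's three holes at the start, standing on the hole's floor, so its cap spans 105 to 130 mm above the bench. Origin: centre of its bottom end; z along the tube towards the cap. Leave it in the rack.
- jar: Loose amber jar with a white lid, 56 mm diameter, 75 mm high, beyond the panel. Leave it. Origin: centre of its underside.
- slide_box: Loose flat blue slide box, 85 mm (its x) by 160 mm (its y) by 26 mm high, beyond the panel. Leave it. Origin: centre of its underside.

How it is judged:
By the outcome, as a careful person would: the job done as asked, in the order asked, and still so for the second after the job is handed in, while the arm keeps its last pose, push and grip.
It also fails if it takes over 72 s, if anything falls off the work surface, if the arm or the gripper's body presses on something with over 40 N, if the wrist force passes 120 N, or if a joint passes its speed limit or range.

### The arm

A 7-joint arm with a two-finger parallel gripper is mounted at the origin on the work surface. World frame = base frame: x ahead of the robot, y to its left, z up, the work surface at z = 0. Lengths are in mm, angles in rad, forces in N, time in s.
With the tool pointing down it reaches from about 425 to 825 mm from the base axis. Payload 3.6 kg.
Tool frame: the origin (TCP) lies on the centre line of the jaws, within the pads' length; the fingertips stand 22 mm ahead of it and the grasp point (between the pads) lies 3 mm ahead of it (robot.tip_extent is the distance from the TCP to the fingertips, in mm); z points along the fingers, y is the line along which they close (so a half turn about z gives the same grasp; the last joint's range is limited). The gripper opens to 85 mm and grips with 20 to 120 N. Pads are 22 mm wide; open, the fingers measure 114 mm over their backs; the gripper's body (76 mm by 85 mm) begins 54 mm behind the grasp point. The pads swing forward as they close: fully open they stand 13 mm farther back than shut.
Start: joints at [-1.317, 0.615, -0.013, 1.423, 0.008, 1.103, -0.04], TCP at [179.475, 624.703, 253.297] pointing down, gripper open.
Joint ranges: [-3.12, 3.12], [-0.3, 2.06], [-1.34, 1.32], [0.26, 2.42], [-1.36, 4.5], [0.01, 1.98], [-2.84, 2.84]. Speed limits (rad/s): [2.79, 2.79, 3.14, 3.14, 3.14, 3.14, 3.14].

### API

Orientations are given as a 3x3 rotation matrix whose columns are the frame's x, y, z axes.
In Python, from bench import robot gives the robot as it stands.
- The arm moves only by the tool drive_tool, never from a script. Its argument "rows" is a list of rows, each a list of 3 entries, a list of its own where there are three numbers: the shift along the tool's x, y, z in m, then the turn, a rotation vector about the tool's x, y, z in rad, then the opening, from 0 (shut) to 1 (fully open). A call has 1 to 10 rows; each row shifts and turns the commanded pose from where the row before left it, along the tool's axes as they then stand; what a row does not reach is not made up. A row lasts 1/10 s, in which the tool goes at most 50 mm and 8.59 degrees, less where a joint would pass 70% of its speed; a pose out of reach is approached as far as the arm can. A call with a gripper value outside its range is refused whole. The fingers move at their own pace and stop on an object; the grip force is fixed at half the most. Time passes only in rows, so rows that do not move let the fingers close. It gives the time, the measured TCP pose, the force, the opening and the grip force at its end, in the units of the state.
- robot.read_state(): the state, without advancing time (a new reading comes with each control period).
- robot.grab_frame(name): name is "scene" or "top" or "wrist"; returns the picture (384x512x3 uint8, blue, green, red); there is no depth.
- robot.get_calibration(name): a dict with "fx", "fy", "cx", "cy" (pixels), "T" (4x4, takes a point from camera to world coordinates). Camera axes: x right, y down, z forward; pixel columns grow to the right and rows downward; lengths in mm; the calibration is good to about 2 mm. A picture is of the moment at which its call begins: read the wrist's pose just before it. get_calibration takes no time and is no camera call; for the wrist camera it gives the pose at the moment of the call.
- robot.hand_in(): hands the job in; it is judged then, once.
The state is a dict: "time_s": time; "joints": joint angles; "dq": joint speeds; "joint_torque": joint torques, N m; "ee_pos": TCP position; "orientation": TCP orientation; "ft_force": force on the tool from outside, world axes, zero at the start; "moment": the same for the moment, N m; "gripper_width": finger opening in mm; "grasp_force": force on a finger pad.
Only numpy, scipy, OpenCV 4.12 (cv2) and the standard library are available. Lean on these libraries where they do the work, as an engineer would, in place of code of your own. Each camera call takes 0.05 s, during which the arm holds its last target. There are 200 camera calls.

## Working session

There is one attempt and no reset: what is moved stays moved. The work goes in short steps, Python scripts to look and compute and a tool call to move; the robot and the scene stay as the last step left them, time stands still between calls to the robot, and variables do not carry over. Pictures are saved under pics/ and viewed, at most 12 in all, crops included, and the job is handed in when it is done.

Besides the shell and the picture viewer there is one more tool, called after "Emit:" as name(argument=value, ...) on one line, values as JSON. drive_tool: Moves the arm, as the interface text tells. Its arguments: {"type":"object","properties":{"rows":{"type":"array"}},"required":["rows"]}

```bash
mkdir -p pics; ls; python3 - <<'E'
from bench import robot
import cv2,numpy as np
s=robot.read_state();print(s['time_s'],s['ee_pos'],np.round(s['orientation'],3),s['gripper_width'])
for n in('top','scene'):
    cv2.imwrite(f'pics/{n}0.png',robot.grab_frame(n));c=robot.get_calibration(n);print(n,c['fx'],c['cx'],c['cy'],np.round(c['T'],3).tolist())
E
```

```text
pics
0.0 [179.32703986 624.03990777 252.12097378] [[-0.961  0.276 -0.001]
 [ 0.276  0.961 -0.002]
 [-0.    -0.003 -1.   ]] 85.63987294049288
top 491.68446295222884 257.34745648634544 189.9367382929439 [[0.024, -0.995, 0.096, 478.35], [-1.0, -0.025, -0.002, 14.156], [0.004, -0.096, -0.995, 1157.086], [0.0, 0.0, 0.0, 1.0]]
scene 349.0221486422343 256.98455575426857 193.9017484986867 [[0.817, 0.439, -0.374, 918.145], [0.576, -0.628, 0.523, -461.39], [-0.005, -0.643, -0.766, 741.274], [0.0, 0.0, 0.0, 1.0]]
```

View pics/top0.png

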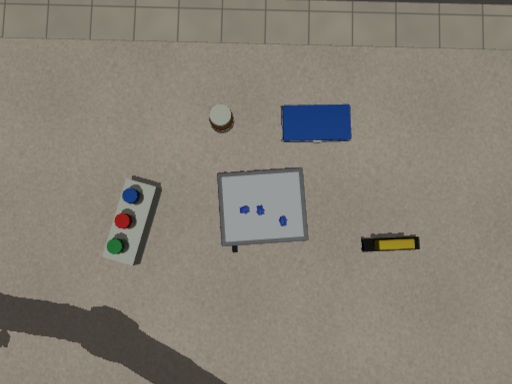

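View pics/scene0.png

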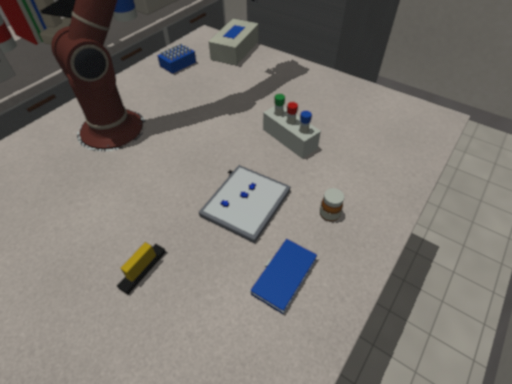

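Top view (up is +x, left is +y):
- Panel spans about (219–307, 168–245).
- Chips are near (245,210), (261,210) and (283,221).
- Scraper is at (390,244), with its long side along y.
- Rack is at left, with blue (131,196), red (123,221) and green (116,246).

Next I'll measure these.

```bash
cat > h.py <<'E'
import cv2,numpy as np
from bench import robot
def cast(n,uv,z,c=None):
    c=c or robot.get_calibration(n);T=c['T'];uv=np.atleast_2d(uv).astype(float)
    d=np.c_[(uv[:,0]-c['cx'])/c['fx'],(uv[:,1]-c['cy'])/c['fy'],np.ones(len(uv))]@T[:3,:3].T
    return T[:3,3]+d*((z-T[2,3])/d[:,2])[:,None]
def blobs(img,lo,hi,box=None,amin=8):
    m=cv2.inRange(cv2.cvtColor(img,cv2.COLOR_BGR2HSV),lo,hi)
    if box:
        k=np.zeros_like(m);x0,y0,x1,y1=box;k[y0:y1,x0:x1]=1;m=m*k
    cs=[c for c in cv2.findContours(m,cv2.RETR_EXTERNAL,cv2.CHAIN_APPROX_NONE)[0] if cv2.contourArea(c)>=amin]
    return sorted(cs,key=cv2.contourArea,reverse=True)
def mid(c): m=cv2.moments(c);return m['m10']/m['m00'],m['m01']/m['m00']
E
python3 - <<'E'
from h import *
np.set_printoptions(precision=1,suppress=True)
t=cv2.imread('pics/top0.png');s=cv2.imread('pics/scene0.png')
def rect(n,c,z):
    p=cast(n,c[:,0,:],z)[:,:2].astype(np.float32);print(n,cv2.minAreaRect(p))
Y=((20,120,80),(35,255,255));B=((105,120,50),(130,255,255));K=((0,0,0),(180,255,50))
rect('top',blobs(t,*Y)[0],64); rect('scene',blobs(s,*Y,box=(100,220,180,300))[0],50)
rect('top',blobs(t,*K,box=(340,220,440,270))[0],18)
for n,im,bx in(('top',t,(225,175,300,238)),('scene',s,(210,175,280,230))):
    for c in blobs(im,*B,box=bx): print('chip',n,cast(n,mid(c),27 if n=='top' else 27),cv2.contourArea(c))
    r=blobs(im,(0,150,80),(8,255,255),box=(100,200,150,240) if n=='top' else (280,95,310,120),amin=3)
    print('red',n,cast(n,mid(r[0]),130 if n=='top' else 120),mid(r[0]))
# panel
hsv=cv2.cvtColor(t,cv2.COLOR_BGR2HSV);print(hsv[200,235],hsv[200,221],hsv[200,200],hsv[244,234])
g=blobs(t,(90,0,0),(130,255,255),box=(205,155,320,255));rect('top',g[0],22)
print(cast('top',[[219,173],[302,168],[307,241],[221,245],[235,249]],22))
rect('top',blobs(t,(0,0,150),(180,60,255),box=(95,170,162,270))[0],70)
# box, jar
rect('top',blobs(t,*B,box=(270,95,360,150))[0],26);print('jar',cast('top',(220.5,115),75))
E
```

```text
top ((471.1012268066406, -298.80364990234375), (21.997478485107422, 78.01880645751953), 1.402634620666504)
scene ((464.7633361816406, -298.4767761230469), (23.274274826049805, 84.6602554321289), 5.084317207336426)
top ((472.4849853515625, -296.4497985839844), (29.024635314941406, 132.0521697998047), 4.305510520935059)
chip top [[541.1   5.2  27. ]] 39.5
chip top [[541.9  41.1  27. ]] 38.5
chip top [[518.5 -47.7  27. ]] 37.0
red top [[506.6 292.7 130. ]] (121.89677419354838, 220.33978494623653)
chip scene [[541.2   5.2  27. ]] 18.5
chip scene [[517.7 -47.3  27. ]] 18.0
chip scene [[541.7  41.7  27. ]] 14.0
red scene [[504.  298.8 120. ]] (291.95348837209303, 105.82558139534883)
[ 98   7 155] [90  6 89] [ 19  38 140] [90  9 89]
top ((549.5511474609375, 0.6178817749023438), (168.46913146972656, 196.81491088867188), 5.415474891662598)
[[ 625.   102.1   22. ]
 [ 641.5  -90.8   22. ]
 [ 472.6 -105.    22. ]
 [ 458.7   92.2   22. ]
 [ 450.4   59.8   22. ]]
top ((506.5877685546875, 294.71453857421875), (67.89588165283203, 177.81092834472656), 75.85905456542969)
top ((749.2803344726562, -121.97282409667969), (85.34020233154297, 158.42359924316406), 2.4371140003204346)
jar [[749.3  98.8  75. ]]
```

```bash
python3 - <<'E'
import cv2
t=cv2.imread('pics/top0.png')
a=cv2.resize(t[150:275,90:440],(800,286),interpolation=cv2.INTER_CUBIC)
cv2.imwrite('pics/crop1.png',a)
E
```

```text
(no output)
```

View pics/crop1.png

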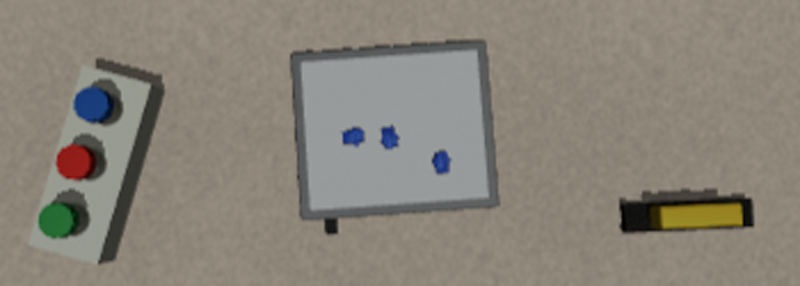

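Measurements:
- Panel centre is (549.5, 0.6), yaw about 5°.
- Scraper is at (471.5, −298), yaw about 3°.
- Red tube is in the middle hole at (506.6, 293).

The chips fit one 130 mm wipe. In the panel frame they are at y −45 to 41, so I'll wipe toward panel −x. First I turn the tool so its y lies along the scraper's x.

Emit:
drive_tool(rows=[[[0,0,0],[0,0,0.138],1],[[0,0,0],[0,0,0.138],1],[[0,0,0],[0,0,0.138],1],[[0,0,0],[0,0,0.138],1],[[0,0,0],[0,0,0.138],1],[[0,0,0],[0,0,0.138],1],[[0,0,0],[0,0,0.138],1],[[0,0,0],[0,0,0.138],1],[[0,0,0],[0,0,0.138],1],[[0,0,0],[0,0,0],1]])

```text
time_s: 1.1
ee_pos: [179.0, 624.4, 252.6]
orientation: [[-0.05, 0.999, -0.0], [0.999, 0.05, -0.002], [-0.002, -0.0, -1.0]]
ft_force: [-0.2, -0.2, -0.1]
gripper_width: 85.4
grasp_force: 0.0
```

Emit:
drive_tool(rows=[[[-0.033,0.03,0],[0,0,0],1],[[-0.033,0.03,0],[0,0,0],1],[[-0.033,0.03,0],[0,0,0],1],[[-0.033,0.03,0],[0,0,0],1],[[-0.033,0.03,0],[0,0,0],1],[[-0.033,0.03,0],[0,0,0],1],[[-0.033,0.03,0],[0,0,0],1],[[-0.033,0.03,0],[0,0,0],1],[[-0.033,0.03,0],[0,0,0],1],[[-0.033,0.03,0],[0,0,0],1]])

```text
time_s: 2.1
ee_pos: [496.2, 308.4, 253.2]
orientation: [[-0.053, 0.999, -0.0], [0.999, 0.053, -0.0], [0.0, -0.0, -1.0]]
ft_force: [0.9, 0.0, 0.8]
gripper_width: 85.1
grasp_force: 0.0
```

Emit:
drive_tool(rows=[[[-0.04,0,0],[0,0,0],1],[[-0.04,0,0],[0,0,0],1],[[-0.04,0,0],[0,0,0],1],[[-0.04,0,0],[0,0,0],1],[[-0.04,0,0],[0,0,0],1],[[-0.04,0,0],[0,0,0],1],[[-0.04,0,0],[0,0,0],1],[[-0.04,0,0],[0,0,0],1],[[-0.04,0,0],[0,0,0],1],[[-0.04,0,0],[0,0,0],1]])

```text
time_s: 3.1
ee_pos: [514.7, -91.2, 253.3]
orientation: [[-0.053, 0.999, -0.0], [0.999, 0.053, 0.0], [0.0, -0.0, -1.0]]
ft_force: [1.5, -0.3, 0.3]
gripper_width: 85.6
grasp_force: 0.0
```

Emit:
drive_tool(rows=[[[-0.041,-0.011,0],[0,0,0],1],[[-0.041,-0.011,0],[0,0,0],1],[[-0.041,-0.011,0],[0,0,0],1],[[-0.041,-0.011,0],[0,0,0],1],[[-0.041,-0.011,0],[0,0,0],1],[[0,0,0],[0,0,0],1],[[0,0,0],[0,0,0],1]])

```text
time_s: 3.8
ee_pos: [469.2, -298.3, 253.1]
orientation: [[-0.048, 0.999, -0.001], [0.999, 0.048, 0.0], [0.0, -0.001, -1.0]]
ft_force: [1.1, -0.3, -0.8]
gripper_width: 85.6
grasp_force: 0.0
```

```bash
python3 - <<'E'
from h import *
s=robot.read_state();print(s['ee_pos'],s['orientation'][:,1],s['time_s'])
c=robot.get_calibration('wrist');im=robot.grab_frame('wrist');cv2.imwrite('pics/w1.png',im);print(np.round(c['T'],2).tolist(),c['fx'])
for b in blobs(im,(20,120,80),(35,255,255),amin=200): print(cv2.contourArea(b),cv2.minAreaRect(b),cv2.minAreaRect(cast('wrist',b[:,0],64,c)[:,:2].astype(np.float32)))
E
```

```text
[ 469.21680343 -298.27186     253.06464746] [ 9.98839380e-01  4.81618665e-02 -5.72370769e-04] 3.8
[[1.0, 0.05, 0.02, 466.04], [0.05, -0.95, -0.32, -215.93], [-0.0, 0.32, -0.95, 372.67], [0.0, 0.0, 0.0, 1.0]] 268.311642765546
1051.0 ((260.6998596191406, 173.9949951171875), (64.35488891601562, 18.244298934936523), 88.56790161132812) ((471.7135009765625, -297.94183349609375), (21.83064079284668, 78.63427734375), 3.623661518096924)
```

View pics/w1.png

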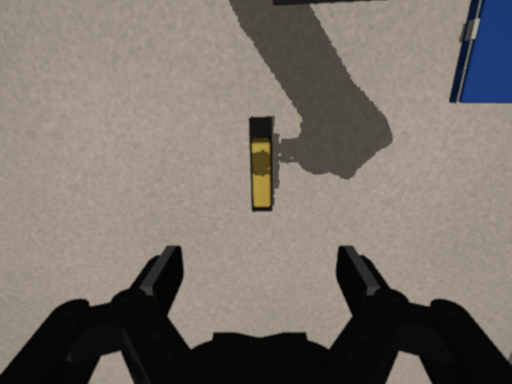

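Wrist view: the scraper lies under the hand at (261,175), centre (471.7, −298), yaw 3.6°. I'll descend onto its grip.

Emit:
drive_tool(rows=[[[0,0.0024,0.025],[0,0,-0.015],1],[[0,0,0.025],[0,0,0],1],[[0,0,0.025],[0,0,0],1],[[0,0,0.025],[0,0,0],1],[[0,0,0.025],[0,0,0],1],[[0,0,0.025],[0,0,0],1],[[0,0,0.025],[0,0,0],1],[[0,0,0.016],[0,0,0],1],[[0,0,0.015],[0,0,0],1],[[0,0,0],[0,0,0],1]])

```text
time_s: 4.85
ee_pos: [472.3, -293.9, 45.4]
orientation: [[-0.069, 0.998, -0.003], [0.998, 0.069, 0.004], [0.004, -0.003, -1.0]]
ft_force: [0.9, 0.1, 0.0]
gripper_width: 85.0
grasp_force: 0.0
```

Emit:
drive_tool(rows=[[[0,0,0],[0,0,0],0],[[0,0,0],[0,0,0],0],[[0,0,0],[0,0,0],0],[[0,0,0],[0,0,0],0],[[0,0,0],[0,0,0],0],[[0,0,0],[0,0,0],0],[[0,0,0],[0,0,0],0],[[0,0,0],[0,0,0],0],[[0,0,0],[0,0,0],0],[[0,0,0],[0,0,0],0]])

```text
time_s: 5.85
ee_pos: [472.2, -297.2, 47.7]
orientation: [[-0.064, 0.998, -0.0], [0.998, 0.064, -0.0], [-0.0, -0.0, -1.0]]
ft_force: [-2.8, -0.1, 5.5]
gripper_width: 21.2
grasp_force: 63.4
```

Emit:
drive_tool(rows=[[[0,0,-0.02],[0,0,0],0],[[0,0,-0.03],[0,0,0],0],[[0,0,-0.03],[0,0,0],0],[[0,0,0],[0,0,0],0],[[0,0,0],[0,0,0],0]])

```text
time_s: 6.35
ee_pos: [472.5, -296.7, 127.0]
orientation: [[-0.064, 0.998, 0.0], [0.998, 0.064, 0.0], [0.0, 0.0, -1.0]]
ft_force: [-0.9, 1.0, -2.5]
gripper_width: 21.3
grasp_force: 62.8
```

Emit:
drive_tool(rows=[[[0.0364,0.0164,0],[0,0,0],0],[[0.0364,0.0164,0],[0,0,0],0],[[0.0364,0.0164,0],[0,0,0],0],[[0.0364,0.0164,0],[0,0,0],0],[[0.0364,0.0164,0],[0,0,0],0],[[0.0364,0.0164,0],[0,0,0],0],[[0.0364,0.0164,0],[0,0,0],0],[[0.0364,0.0164,0],[0,0,-0.025],0],[[0,0,0],[0,0,0],0],[[0,0,0],[0,0,0],0]])

```text
time_s: 7.35
ee_pos: [583.6, 3.9, 125.0]
orientation: [[-0.092, 0.996, -0.004], [0.996, 0.092, 0.0], [0.001, -0.004, -1.0]]
ft_force: [-0.3, -1.6, -2.5]
gripper_width: 21.3
grasp_force: 62.6
```

```bash
python3 - <<'E'
from h import *
s=robot.read_state();print(s['ee_pos'],s['orientation'].round(3).tolist(),s['ft_force'])
a=robot.grab_frame('top');b=robot.grab_frame('wrist')
cv2.imwrite('pics/tw.png',np.hstack([cv2.resize(a[150:270,180:340],(400,300)),cv2.resize(b,(400,300))]))
E
```

```text
[583.60354439   3.91405832 124.95160406] [[-0.092, 0.996, -0.004], [0.996, 0.092, 0.0], [0.001, -0.004, -1.0]] [-0.34075749 -1.59346583 -2.54194243]
```

View pics/tw.png

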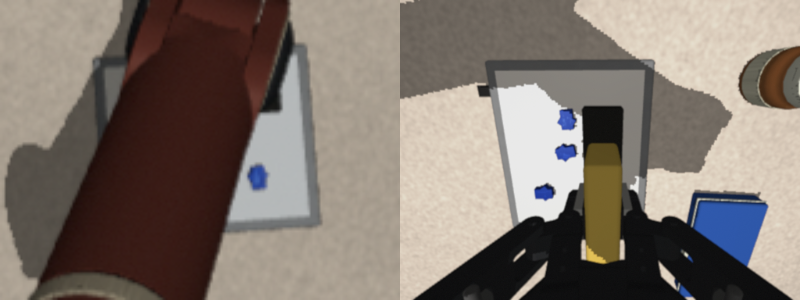

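Wrist view (right half): the scraper is on the +x side of all three chips, clear of them. I'll lower it.

Emit:
drive_tool(rows=[[[-0.002,0,0.02],[0,0,0],0],[[0,0,0.02],[0,0,0],0],[[0,0,0.008],[0,0,0],0],[[0,0,0.003],[0,0,0],0],[[0,0,0],[0,0,0],0],[[0,0,0],[0,0,0],0]])

```text
time_s: 8.05
ee_pos: [585.5, -0.5, 77.1]
orientation: [[-0.088, 0.996, 0.002], [0.996, 0.088, -0.0], [-0.0, 0.002, -1.0]]
ft_force: [-0.5, -0.4, -1.3]
gripper_width: 21.6
grasp_force: 62.7
```

Emit:
drive_tool(rows=[[[0,0,0.002],[0,0,0],0],[[0,0,0.001],[0,0,0],0],[[0,0,0],[0,0,0],0],[[0,0,0],[0,0,0],0]])

```text
time_s: 8.45
ee_pos: [584.9, 0.0, 73.4]
orientation: [[-0.089, 0.996, 0.0], [0.996, 0.089, 0.0], [-0.0, 0.0, -1.0]]
ft_force: [0.3, 0.4, -1.2]
gripper_width: 21.4
grasp_force: 62.7
```

Emit:
drive_tool(rows=[[[0,0,0.002],[0,0,0],0],[[0,0,0.002],[0,0,0],0],[[0,0,0],[0,0,0],0],[[0,0,0],[0,0,0],0]])

```text
time_s: 8.85
ee_pos: [585.0, -0.0, 69.7]
orientation: [[-0.089, 0.996, 0.0], [0.996, 0.089, 0.0], [0.0, 0.0, -1.0]]
ft_force: [-1.9, 0.3, 2.8]
gripper_width: 21.3
grasp_force: 63.1
```

Emit:
drive_tool(rows=[[[0,0,0.001],[0,0,0],0],[[0,0,0],[0,0,0],0],[[0,0,0],[0,0,0],0]])

```text
time_s: 9.15
ee_pos: [585.0, -0.0, 69.7]
orientation: [[-0.089, 0.996, 0.001], [0.996, 0.089, 0.001], [0.001, 0.001, -1.0]]
ft_force: [-3.7, 1.0, 9.1]
gripper_width: 21.0
grasp_force: 64.3
```

Emit:
drive_tool(rows=[[[0,-0.004,-0.0005],[0,0,0],0],[[0,-0.008,0],[0,0,0],0],[[0,-0.008,0],[0,0,0],0],[[0,-0.008,0],[0,0,0],0],[[0,-0.008,0],[0,0,0],0],[[0,-0.008,0],[0,0,0],0],[[0,-0.008,0],[0,0,0],0],[[0,-0.008,0],[0,0,0],0],[[0,-0.008,0],[0,0,0],0],[[0,-0.008,0],[0,0,0],0]])

```text
time_s: 10.15
ee_pos: [511.0, -6.6, 69.8]
orientation: [[-0.089, 0.996, 0.006], [0.996, 0.089, -0.0], [-0.001, 0.006, -1.0]]
ft_force: [1.3, 3.2, 3.9]
gripper_width: 21.2
grasp_force: 62.8
```

Emit:
drive_tool(rows=[[[0,-0.006,0],[0,0,0],0],[[0,-0.006,0],[0,0,0],0],[[0,-0.006,0],[0,0,0],0],[[0,-0.006,0],[0,0,0],0],[[0,-0.006,0],[0,0,0],0],[[0,-0.006,0],[0,0,0],0],[[0,-0.006,0],[0,0,0],0],[[0,-0.003,0],[0,0,0],0],[[0,0,0],[0,0,0],0]])

```text
time_s: 11.05
ee_pos: [465.4, -11.1, 69.6]
orientation: [[-0.089, 0.996, 0.004], [0.996, 0.089, -0.0], [-0.001, 0.004, -1.0]]
ft_force: [3.9, 0.3, 7.4]
gripper_width: 21.1
grasp_force: 64.0
```

```bash
python3 - <<'E'
from h import *
a=robot.grab_frame('scene');b=robot.grab_frame('wrist')
cv2.imwrite('pics/sw.png',np.hstack([cv2.resize(a[140:260,160:320],(400,300)),cv2.resize(b,(400,300))]))
E
```

```text
(no output)
```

View pics/sw.png

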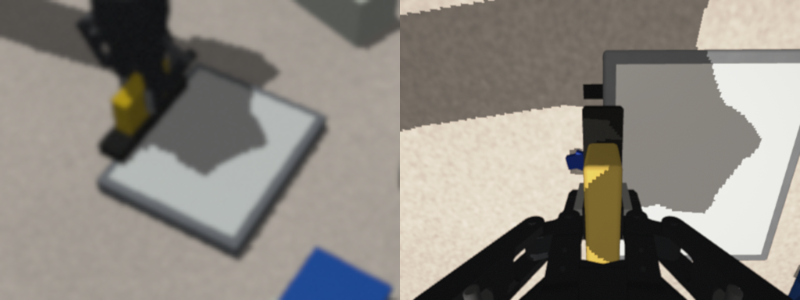

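The panel top looks clear. One chip shows beyond the edge at (575,160), and the foot hides the others. I'll lift and check.

Emit:
drive_tool(rows=[[[0,0,-0.01],[0,0,0],0],[[0,0,-0.02],[0,0,0],0],[[0,0,-0.03],[0,0,0],0],[[-0.03,0,0],[0,0,0],0],[[-0.04,0,0],[0,0,0],0],[[-0.04,0,0],[0,0,0],0],[[-0.04,0,0],[0,0,0],0],[[-0.04,0,0],[0,0,0],0],[[-0.04,0,0],[0,0,0],0],[[-0.03,0,0],[0,0,0],0]])

```text
time_s: 12.15
ee_pos: [483.5, -271.2, 127.6]
orientation: [[-0.086, 0.996, -0.008], [0.996, 0.086, 0.002], [0.003, -0.007, -1.0]]
ft_force: [-0.1, -0.1, -2.0]
gripper_width: 21.3
grasp_force: 62.9
```

```bash
python3 - <<'E'
from h import *
s=robot.read_state();print(s['ee_pos'],s['orientation'].round(3).tolist(),s['ft_force'])
B=((105,120,50),(130,255,255))
for n,bx in(('top',(200,155,330,290)),('scene',(170,150,290,245))):
    im=robot.grab_frame(n);cv2.imwrite(f'pics/{n}2.png',im)
    for c in blobs(im,*B,box=bx,amin=3): print(n,mid(c),cast(n,mid(c),5),cv2.contourArea(c))
cv2.imwrite('pics/st2.png',np.hstack([cv2.resize(cv2.imread('pics/top2.png')[150:270,180:340],(400,300)),cv2.resize(im[140:260,160:320],(400,300))]))
E
```

```text
[ 483.47850608 -271.23126138  127.56954801] [[-0.086, 0.996, -0.008], [0.996, 0.086, 0.002], [0.003, -0.007, -1.0]] [-0.12037297 -0.06982354 -2.03975787]
top (282.63425925925924, 250.98148148148144) [[448.06275096 -50.43578396   5.        ]] 36.0
top (262.1032863849765, 253.4413145539906) [[441.2217956   -2.81167328   5.        ]] 35.5
top (247.20325203252028, 246.69105691056907) [[455.96564294  32.23340934   5.        ]] 20.5
scene (204.63063063063063, 197.26126126126124) [[448.19967338 -50.34687574   5.        ]] 18.5
scene (286.5648148148148, 242.24074074074073) [[708.19450334 -43.97180457   5.        ]] 18.0
scene (213.60919540229884, 185.66666666666666) [[441.23870449  -3.68812945   5.        ]] 14.5
```

View pics/st2.png

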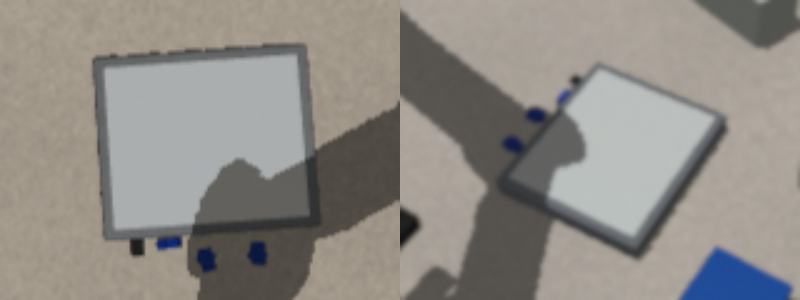

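All three chips are on the bench at the near side of the panel: (169,243), (206,260) and (258,253) in the left view. The panel is clear. I'll set the scraper down here, with its foot end near y≈−206 and the panel edge at about −105.

Emit:
drive_tool(rows=[[[0,0,0],[0,0,0],0],[[0,0,0.03],[0,0,0],0],[[0,0,0.03],[0,0,0],0],[[0,0,0.012],[0,0,0],0],[[0,0,0.004],[0,0,0],0],[[0,0,0],[0,0,0],0],[[0,0,0],[0,0,0],0],[[0,0,0],[0,0,0],0]])

```text
time_s: 13.05
ee_pos: [488.2, -270.1, 54.0]
orientation: [[-0.089, 0.996, 0.002], [0.996, 0.089, -0.001], [-0.001, 0.002, -1.0]]
ft_force: [-0.5, -0.4, -2.0]
gripper_width: 21.2
grasp_force: 62.7
```

Emit:
drive_tool(rows=[[[0,0,0.002],[0,0,0],0],[[0,0,0.001],[0,0,0],0],[[0,0,0],[0,0,0],0],[[0,0,0],[0,0,0],0]])

```text
time_s: 13.45
ee_pos: [487.4, -269.8, 49.8]
orientation: [[-0.089, 0.996, -0.0], [0.996, 0.089, 0.0], [0.0, -0.0, -1.0]]
ft_force: [0.4, -0.8, -2.7]
gripper_width: 21.2
grasp_force: 62.7
```

Emit:
drive_tool(rows=[[[0,0,0.001],[0,0,0],0],[[0,0,0.001],[0,0,0],0],[[0,0,0.001],[0,0,0],0],[[0,0,0],[0,0,0],0],[[0,0,0],[0,0,0],0]])

```text
time_s: 13.95
ee_pos: [487.5, -269.8, 47.7]
orientation: [[-0.089, 0.996, 0.0], [0.996, 0.089, 0.0], [0.0, 0.0, -1.0]]
ft_force: [-1.4, 1.0, 5.1]
gripper_width: 21.3
grasp_force: 63.6
```

Emit:
drive_tool(rows=[[[0,0,0],[0,0,0],0.3],[[0,0,0],[0,0,0],0.5],[[0,0,0],[0,0,0],1],[[0,0,0],[0,0,0],1],[[0,0,0],[0,0,0],1],[[0,0,-0.02],[0,0,0],1],[[0,0,-0.03],[0,0,0],1],[[0,0,-0.04],[0,0,0],1],[[0,0,-0.04],[0,0,0],1],[[0,0,-0.04],[0,0,0],1]])

```text
time_s: 14.95
ee_pos: [487.2, -269.6, 218.3]
orientation: [[-0.089, 0.996, -0.0], [0.996, 0.089, 0.0], [0.0, -0.0, -1.0]]
ft_force: [0.5, 0.1, -0.3]
gripper_width: 85.9
grasp_force: 0.0
```

Emit:
drive_tool(rows=[[[0.04,0.005,0],[0,0,0],1],[[0.04,0.005,0],[0,0,0],1],[[0.04,0.005,0],[0,0,0],1],[[0.04,0.005,0],[0,0,0],1],[[0.04,0.005,0],[0,0,0],1],[[0.04,0.005,0],[0,0,0],1],[[0.04,0.005,0],[0,0,0],1],[[0.04,0.005,0],[0,0,0],1],[[0.04,0.005,-0.01],[0,0,0],1],[[0.04,0.005,-0.01],[0,0,0],1]])

```text
time_s: 15.95
ee_pos: [501.2, 134.7, 236.8]
orientation: [[-0.089, 0.996, -0.001], [0.996, 0.089, -0.0], [-0.0, -0.001, -1.0]]
ft_force: [1.1, -1.1, -0.2]
gripper_width: 85.5
grasp_force: 0.0
```

Emit:
drive_tool(rows=[[[0.04,0.005,-0.01],[0,0,0],1],[[0.04,0.005,0],[0,0,0],1],[[0.04,0.005,0],[0,0,0],1],[[0.038,0.005,0],[0,0,0],1],[[0,0,0],[0,0,-0.138],1],[[0,0,0],[0,0,-0.138],1],[[0,0,0],[0,0,-0.138],1],[[0,0,0],[0,0,-0.138],1],[[0,0,0],[0,0,-0.138],1],[[0,0,0],[0,0,-0.138],1]])

```text
time_s: 16.95
ee_pos: [507.4, 292.0, 246.6]
orientation: [[-0.797, 0.604, -0.001], [0.604, 0.797, -0.0], [0.0, -0.001, -1.0]]
ft_force: [0.1, -0.5, -0.5]
gripper_width: 85.3
grasp_force: 0.0
```

Emit:
drive_tool(rows=[[[0,0,0],[0,0,-0.138],1],[[0,0,0],[0,0,-0.138],1],[[0,0,0],[0,0,-0.132],1],[[0,0,0],[0,0,0],1],[[0,0,0],[0,0,0],1]])

```text
time_s: 17.45
ee_pos: [507.5, 292.0, 246.7]
orientation: [[-0.969, 0.246, -0.0], [0.246, 0.969, -0.0], [0.0, -0.0, -1.0]]
ft_force: [0.3, 0.2, -0.0]
gripper_width: 85.5
grasp_force: 0.0
```

```bash
python3 - <<'E'
from h import *
np.set_printoptions(precision=2,suppress=True)
s=robot.read_state();print(s['ee_pos'],s['orientation'],s['joints'])
c=robot.get_calibration('wrist');im=robot.grab_frame('wrist');cv2.imwrite('pics/w3.png',im)
t=robot.grab_frame('top');cv2.imwrite('pics/top3.png',t)
for k,lo,hi in(('r',(0,150,60),(8,255,255)),('b',(105,120,50),(130,255,255)),('g',(50,120,40),(85,255,255))):
    for b in blobs(im,lo,hi,amin=150)[:2]:
        p=cast('wrist',b[:,0],130,c)[:,:2].astype(np.float32)
        print(k,cv2.contourArea(b),mid(b),cv2.minEnclosingCircle(p),cv2.minAreaRect(p))
E
```

```text
[507.53 291.99 246.67] [[-0.97  0.25 -0.  ]
 [ 0.25  0.97 -0.  ]
 [ 0.   -0.   -1.  ]] [-0.59  0.52  0.04  1.63 -0.03  0.99  0.79]
r 864.0 (261.2282021604938, 191.5239197530864) ((504.50250244140625, 293.89727783203125), 17.8819580078125) ((505.0240478515625, 294.8809814453125), (31.13459014892578, 33.23544692993164), 31.504108428955078)
b 616.0 (260.91314935064935, 244.39123376623377) ((558.3267211914062, 280.9993591308594), 16.026203155517578) ((558.0722045898438, 280.608154296875), (31.14103889465332, 29.84780502319336), 28.131500244140625)
b 189.0 (102.90828924162257, 364.26102292768957) ((665.902587890625, 55.47051239013672), 16.688167572021484) ((670.2445678710938, 60.17573547363281), (17.96004295349121, 33.11479568481445), 47.298851013183594)
g 905.5 (261.0885330388367, 133.6699797533591) ((453.72882080078125, 307.2093811035156), 15.3051176071167) ((453.99163818359375, 306.8748474121094), (29.652835845947266, 29.104942321777344), 32.101715087890625)
```

View pics/w3.png

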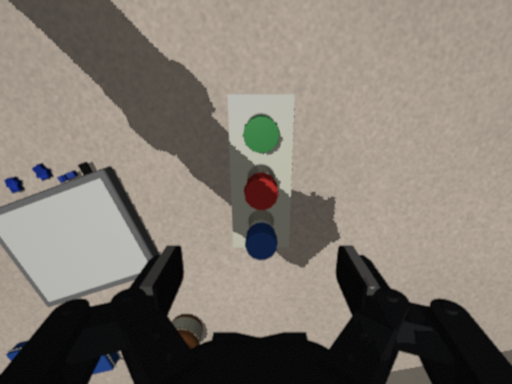

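Wrist view: caps are green (261,134), red (261,191) and blue (261,242), in one row. The midpoint of the outer caps puts red at about (506, 294), and the yaw matches. I'll descend to the cap and grip it.

Emit:
drive_tool(rows=[[[0.002,0.0016,0.02],[0,0,0],1],[[0,0,0.02],[0,0,0],1],[[0,0,0.02],[0,0,0],1],[[0,0,0.02],[0,0,0],1],[[0,0,0.02],[0,0,0],1],[[0,0,0.015],[0,0,0],1],[[0,0,0.011],[0,0,0],1],[[0,0,0],[0,0,0],1],[[0,0,0],[0,0,0],1]])

```text
time_s: 18.45
ee_pos: [506.3, 294.5, 121.1]
orientation: [[-0.97, 0.244, 0.001], [0.244, 0.97, 0.0], [-0.001, 0.0, -1.0]]
ft_force: [-0.4, -0.0, 0.5]
gripper_width: 85.3
grasp_force: 0.0
```

Emit:
drive_tool(rows=[[[0,0,0],[0,0,0],0.7],[[0,0,0],[0,0,0],0.5],[[0,0,0],[0,0,0],0.3],[[0,0,0],[0,0,0],0.1],[[0,0,0],[0,0,0],0],[[0,0,0],[0,0,0],0],[[0,0,0],[0,0,0],0],[[0,0,0],[0,0,0],0]])

```text
time_s: 19.25
ee_pos: [506.5, 294.5, 121.5]
orientation: [[-0.97, 0.243, 0.001], [0.243, 0.97, 0.001], [-0.001, 0.001, -1.0]]
ft_force: [0.1, -0.3, 6.0]
gripper_width: 30.5
grasp_force: 59.2
```

Emit:
drive_tool(rows=[[[0,0,-0.005],[0,0,0],0],[[0,0,-0.01],[0,0,0],0],[[0,0,-0.01],[0,0,0],0],[[0,0,-0.015],[0,0,0],0],[[0,0,-0.015],[0,0,0],0],[[0,0,-0.02],[0,0,0],0],[[0,0,-0.02],[0,0,0],0],[[0,0,-0.02],[0,0,0],0],[[0,0,-0.01],[0,0,0],0],[[0,0,0],[0,0,0],0]])

```text
time_s: 20.25
ee_pos: [506.7, 294.7, 247.7]
orientation: [[-0.97, 0.243, 0.003], [0.243, 0.97, 0.002], [-0.003, 0.003, -1.0]]
ft_force: [0.7, 0.4, -0.8]
gripper_width: 30.4
grasp_force: 59.3
```

```bash
python3 - <<'E'
from h import *
s=robot.read_state();print(s['ee_pos'],s['gripper_width'])
a=robot.grab_frame('scene');b=robot.grab_frame('wrist')
cv2.imwrite('pics/l.png',np.hstack([cv2.resize(a[30:180,220:420],(400,300)),cv2.resize(b,(400,300))]))
E
```

```text
[506.73715792 294.69885524 247.66076559] 30.386755859007447
```

View pics/l.png

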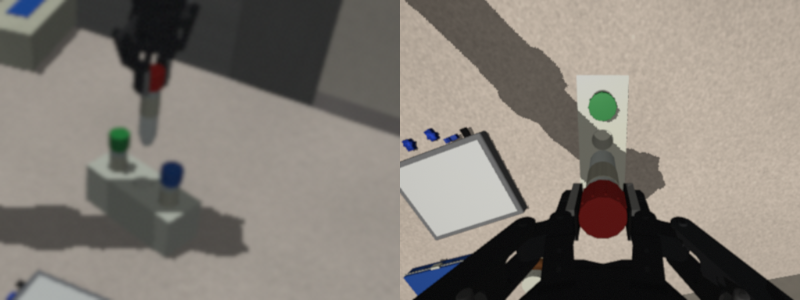

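The tube is out of the rack and held upright: red cap between the fingers at (603,212), green and blue still in place. I'll carry it over the panel, then tip it about the closing axis.

Emit:
drive_tool(rows=[[[-0.0087,-0.0305,0],[0,0,0],0],[[-0.0087,-0.0305,0],[0,0,0],0],[[-0.0087,-0.0305,0],[0,0,0],0],[[-0.0087,-0.0305,0],[0,0,0],0],[[-0.0087,-0.0305,0],[0,0,0],0],[[-0.0087,-0.0305,0],[0,0,0],0],[[-0.0087,-0.0305,0],[0,0,0],0],[[-0.0087,-0.0305,0],[0,0,0],0],[[-0.0087,-0.0305,0],[0,0,0],0],[[0,0,0],[0,0,0],0]])

```text
time_s: 21.35
ee_pos: [514.3, 2.6, 244.7]
orientation: [[-0.968, 0.253, -0.003], [0.253, 0.968, -0.004], [0.002, -0.005, -1.0]]
ft_force: [-0.6, -0.3, -0.1]
gripper_width: 30.6
grasp_force: 59.4
```

Emit:
drive_tool(rows=[[[0,0,0],[0,-0.0785,0],0],[[0,0,0],[0,-0.0785,0],0],[[0,0,0],[0,-0.0785,0],0],[[0,0,0],[0,-0.0785,0],0],[[0,0,0],[0,-0.0785,0],0],[[0,0,0],[0,-0.0785,0],0],[[0,0,0],[0,-0.0785,0],0],[[0,0,0],[0,-0.0785,0],0],[[0,0,0],[0,-0.0785,0],0],[[0,0,0],[0,-0.0785,0],0]])

```text
time_s: 22.35
ee_pos: [517.0, 13.2, 256.8]
orientation: [[-0.774, 0.245, 0.584], [0.19, 0.969, -0.155], [-0.604, -0.009, -0.797]]
ft_force: [-0.1, -0.1, -0.6]
gripper_width: 30.6
grasp_force: 60.2
```

```bash
python3 - <<'E'
from h import *
np.set_printoptions(precision=3,suppress=True)
s=robot.read_state();R=s['orientation'];p=s['ee_pos'];print(s['time_s'],p,R,s['joints'],s['gripper_width'])
m=p+49*R[:,2];print(m,'tilt',np.degrees(np.arccos(-R[2,2])),'move tool',R.T@(np.array([549.5,.6,172])-m))
a=robot.grab_frame('scene');b=robot.grab_frame('wrist')
cv2.imwrite('pics/f.png',np.hstack([cv2.resize(a[80:245,150:370],(400,300)),cv2.resize(b,(400,300))]))
E
```

```text
22.35 [516.989  13.187 256.782] [[-0.774  0.245  0.584]
 [ 0.19   0.969 -0.155]
 [-0.604 -0.009 -0.797]] [-0.809  0.327  0.769  2.285  0.94   0.014  0.251] 30.558986890970235
[545.595   5.577 217.734] tilt 37.16485859531217 move tool [23.658 -3.438 39.498]
```

View pics/f.png

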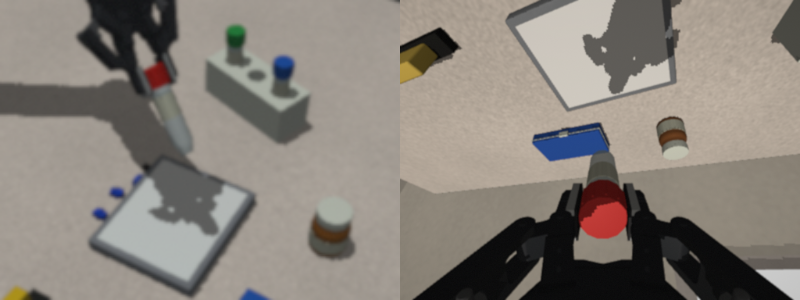

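The outward tip stops at 37° because joint 6 is at its lower limit. I'll tip the other way instead, with the cap outward, where joint 6 has room.

Emit:
drive_tool(rows=[[[0,0,0],[0,0.065,0],0],[[0,0,0],[0,0.065,0],0],[[0,0,0],[0,0.065,0],0],[[0,0,0],[0,0.065,0],0],[[0,0,0],[0,0.065,0],0],[[0,0,0],[0,0.065,0],0],[[0,0,0],[0,0.065,0],0],[[0,0,0],[0,0.065,0],0],[[0,0,0],[0,0.065,0],0],[[0,0,0],[0,0.065,0],0]])

```text
time_s: 23.45
ee_pos: [519.3, 10.2, 252.5]
orientation: [[-0.967, 0.25, 0.046], [0.25, 0.968, -0.018], [-0.049, -0.006, -0.999]]
ft_force: [-0.0, -0.2, -0.7]
gripper_width: 30.5
grasp_force: 60.2
```

```bash
python3 - <<'E'
from h import *
np.set_printoptions(precision=3,suppress=True)
s=robot.read_state();R=s['orientation'];p=s['ee_pos'];print(s['time_s'],p,R,s['joints'])
print('move tool to (583.8,-8)',R.T@(np.array([583.1,-7.5,240])-p))
E
```

```text
23.45 [519.314  10.236 252.453] [[-0.967  0.25   0.046]
 [ 0.25   0.968 -0.018]
 [-0.049 -0.006 -0.999]] [ 0.106  0.405 -0.254  1.828  0.159  0.883  1.093]
move tool to (583.8,-8) [-65.511  -1.139  15.663]
```

Emit:
drive_tool(rows=[[[-0.022,0,0.004],[0,0,0],0],[[-0.022,0,0.004],[0,0,0],0],[[-0.022,0,0.004],[0,0,0],0],[[0,0,0],[0,0.07,0],0],[[0,0,0],[0,0.07,0],0],[[0,0,0],[0,0.07,0],0],[[0,0,0],[0,0.07,0],0],[[0,0,0],[0,0.07,0],0],[[0,0,0],[0,0.07,0],0],[[0,0,0],[0,0.07,0],0]])

```text
time_s: 24.45
ee_pos: [584.1, -6.3, 244.2]
orientation: [[-0.875, 0.25, -0.414], [0.227, 0.968, 0.104], [0.427, -0.003, -0.904]]
ft_force: [0.7, 0.2, -0.3]
gripper_width: 30.3
grasp_force: 60.2
```

Emit:
drive_tool(rows=[[[0,0,0],[0,0.07,0],0],[[0,0,0],[0,0.07,0],0],[[0,0,0],[0,0.07,0],0],[[0,0,0],[0,0.07,0],0],[[0,0,0],[0,0.064,0],0],[[0,0,0],[0,0,0],0],[[0,0,0],[0,0,0],0]])

```text
time_s: 25.15
ee_pos: [584.3, -7.2, 243.8]
orientation: [[-0.687, 0.251, -0.682], [0.183, 0.968, 0.173], [0.704, -0.006, -0.71]]
ft_force: [0.7, -0.1, 0.3]
gripper_width: 30.5
grasp_force: 60.2
```

```bash
cat > g.py <<'E'
from h import *
np.set_printoptions(precision=3,suppress=True)
s=robot.read_state();R=s['orientation'];p=s['ee_pos'];print(s['time_s'],p,R,s['joints'],s['gripper_width'])
m=p+49*R[:,2];print(m,'tilt',np.degrees(np.arccos(-R[2,2])),'move tool',R.T@(np.array([549.5,.6,172])-m))
E
python3 g.py
```

```text
25.15 [584.318  -7.199 243.835] [[-0.687  0.251 -0.682]
 [ 0.183  0.968  0.173]
 [ 0.704 -0.006 -0.71 ]] [ 0.155  0.929 -0.269  1.047 -0.025  1.932  1.221] 30.463059996951827
[550.891   1.269 209.021] tilt 44.7258653817736 move tool [-25.218  -0.776  27.136]
```

Emit:
drive_tool(rows=[[[-0.005,0,0.0054],[0,0,0],0],[[-0.005,0,0.0054],[0,0,0],0],[[-0.005,0,0.0054],[0,0,0],0],[[-0.005,0,0.0054],[0,0,0],0],[[-0.005,-0.0008,0.0054],[0,0,0],0],[[0,0,0],[0,0,0],0],[[0,0,0],[0,0,0],0]])

```text
time_s: 25.85
ee_pos: [582.9, -8.6, 207.6]
orientation: [[-0.686, 0.252, -0.682], [0.187, 0.968, 0.169], [0.703, -0.011, -0.711]]
ft_force: [-0.6, 0.2, 0.2]
gripper_width: 30.2
grasp_force: 60.2
```

```bash
python3 g.py; python3 - <<'E'
from h import *
B=((105,120,50),(130,255,255));RD=((0,150,60),(8,255,255))
a=robot.grab_frame('scene');b=robot.grab_frame('top');cv2.imwrite('pics/scene9.png',a)
for n,im in(('scene',a),('top',b)):
    for c in blobs(im,*RD,box=(130,60,400,250) if n=='scene' else (180,130,330,270)): print(n,'red',mid(c),cast(n,mid(c),207))
for c in blobs(b,*B,amin=5,box=(90,90,360,280)): print('blue top',mid(c),cast('top',mid(c),5)[0,:2],cv2.contourArea(c))
print('jar',cast('top',(220.5,115),75)[0,:2]);y=blobs(b,(20,120,80),(35,255,255));print('scraper',cast('top',mid(y[0]),64))
cv2.imwrite('pics/fin.png',np.hstack([cv2.resize(a[80:245,150:370],(400,300)),cv2.resize(b[80:290,90:440],(400,300))]))
E
```

```text
25.85 [582.904  -8.619 207.65 ] [[-0.686  0.252 -0.682]
 [ 0.187  0.968  0.169]
 [ 0.703 -0.011 -0.711]] [ 0.157  0.958 -0.266  1.087 -0.012  1.865  1.228] 30.15573388036135
[549.471  -0.318 172.803] tilt 44.66974424510911 move tool [-0.413  0.905  0.706]
top red (318.9827186887582, 198.85854266880455) [[ 555.40367827 -107.61912172  207.        ]]
top red (314.991601343785, 146.2273236282195) [[658.60864877 -98.50723716 207.        ]]
top red (320.85610409491, 253.6329889016456) [[ 450.1118436 -112.5300925  207.       ]]
top red (267.72222222222223, 184.71180555555554) [[580.5002285  -7.6302238 207.       ]]
top red (325.1239316239316, 232.02564102564102) [[ 491.61705002 -120.25364448  207.        ]]
blue top (130.53639846743295, 195.26532567049807) [569.25322565 309.34386577] 174.0
blue top (347.2282608695652, 115.82608695652173) [ 772.5235626  -198.56242527] 92.0
blue top (282.63425925925924, 250.98148148148144) [448.06275096 -50.43578396] 36.0
blue top (262.0289855072464, 253.42512077294685) [441.25494121  -2.63807111] 34.5
blue top (247.3, 246.65) [456.06607218  32.01078414] 20.0
jar [749.26186442  98.77860409]
scraper [[ 488.88724367 -283.39766292   64.        ]]
```

View pics/fin.png

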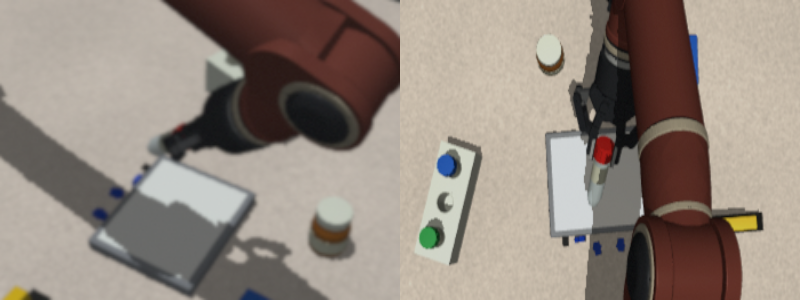

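The final view shows the tube over the panel, about 45° with the red cap higher. The chips are on the bench, the scraper is set down, and the other tubes and the jar look unmoved; the arm hides part of the slide box. I'll let it settle and hand in.

Emit:
drive_tool(rows=[[[0,0,0],[0,0,0],0],[[0,0,0],[0,0,0],0],[[0,0,0],[0,0,0],0],[[0,0,0],[0,0,0],0],[[0,0,0],[0,0,0],0]])

```text
time_s: 26.45
ee_pos: [582.9, -8.6, 207.9]
orientation: [[-0.687, 0.252, -0.682], [0.187, 0.968, 0.169], [0.703, -0.011, -0.712]]
ft_force: [-0.2, 0.3, -0.4]
gripper_width: 30.9
grasp_force: 60.2
```

```bash
python3 g.py; python3 -c "
from bench import robot
print(robot.hand_in())"
```

```text
26.45 [582.95   -8.587 207.869] [[-0.687  0.252 -0.682]
 [ 0.187  0.968  0.169]
 [ 0.703 -0.011 -0.712]] [ 0.157  0.957 -0.266  1.087 -0.012  1.865  1.228] 30.901579334622514
[549.534  -0.296 173.002] tilt 44.63801992807678 move tool [-0.513  0.869  0.888]
the job is handed in; nothing more can be done
None
```

I handed the job in at 26.5 s: the chips are off the panel, the scraper is on the bench clear of it, and the red-capped tube is held still over the panel centre at about 45°, cap end higher, its middle about 151 mm above the top by the arm's readings; no verdict came back.

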